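# Clay disc under the stand viewer, focus collar clicked to its marked stop

### The job

Draw the carrier with the round clay disc out of the low drying rack, lay it flat on the table clear of the rack and let go of it. Then take it again and slide it, pan first, fully home between the feet of the stand viewer, and after that turn the viewer's focus collar until its nose clicks in at the stop marked by the tab. Leave the other carrier in its place and do not push about or knock over the other things on the table.

Things in the scene. Friction and masses are not known exactly. Their poses are not given: they have to be found in the camera images.
- carrier: loose aluminium specimen carrier (0.2 kg) with a ROUND clay disc fixed in its open pan. Pan 100 mm long (x), 56 wide (y), 20 high. A straight bar handle runs from the pan's -x end. Origin: underside, below the pan's centre; x points from handle to pan, z up. At the start it lies flat with all but 8 to 14 mm of its handle under the rack, so it can be taken only by the pan
- disc (a point): top of the clay disc (44 mm across), at the middle of the round-disc carrier's pan, 15 mm above its underside; the pan's walls are 4 mm thick
- handle (a point): point on that carrier's handle, x = -100 mm from the carrier's origin, 11 mm above its underside. The handle is 14 mm wide, from 4 to 18 mm above the underside, and reaches from x = -50 to x = -135 mm
- handle_end (a point): the free end of that handle, x = -135 mm from the carrier's origin
- carrier_slab: the other carrier, the same but with an OBLONG clay slab (78 x 38 mm) in its pan; same axes; lies beside the first, 130 mm between centres (either may be the nearer to the robot); must stay in its place
- rack: fixed low wooden drying rack: board 140 mm deep (x), 300 mm long (y), underside 34 and top 44 mm above the table, tiles on it to 56 mm, legs at both ends and the middle. Origin: on the table under the board's centre. Its open front is its -x side, 70 mm from the origin; the pans stick out there, their x along the rack's -x. A carrier is drawn out along the rack's -x
- viewer: fixed grey stand viewer. Origin: on the table under the lens axis; z up; open front on its -x side. Overhead: lens barrel 54 mm across, underside 98 mm up; dial flange 84 mm across, top 132 mm up; on it the collar, and in that an eyepiece 40 mm across, top 184 mm up. Arm and column at the back (+x) stay below 126 mm
- back_stop (a point): middle of the back stop's face, x = +50 mm from the viewer's origin, 8 mm up. Two feet, 16 mm high, reach forward from it, inner faces 72 mm apart, to x = -30 mm, flared tips to x = -51 mm; between them is bare table, on which the carrier slides. Home: the pan touches this stop, carrier's origin at the viewer's origin, x axes alike, handle out in front
- collar_mid (a point): centre of the knurled focus collar, on its vertical axis at half height, 149 mm above the table. An upright ring 58 mm across and 32 mm high (133 to 165 mm above the table) turning around the fixed barrel; one nose, 7 mm wide and 10 mm high, at its lower edge reaches 39 mm from the axis
- nose (a point): outer tip of the collar's nose, 39 mm from the axis, 138 mm above the table
- mark (a point): outer tip of the tab that marks the wanted stop: a tab 10 mm wide that sticks out 12 mm past the rim of the dial flange, 54 mm from the axis, on the viewer's -x (front) side, top 132 mm above the table; the other stops have only small dots
- collar (a joint): angle of the collar, rad, growing anticlockwise seen from above. Four click stops: 0, 0.90, 1.80 (the marked one, nose over the tab) and 2.69. Let go, the collar falls into the nearest stop; the ridges between lie at 0.45, 1.35 and 2.24. Turning takes up to about 0.15 N m. At the start it rests at about 0 or 0.90. Limits -0.12 and 2.81
- water_bottle: bystander: clear drink bottle, 64 mm across, 200 mm high; origin under its centre
- glaze_bottle: bystander: small amber bottle, 40 mm across, 75 mm high; origin under its centre
- cup_stack: bystander: stack of clear cups, 85 mm across, 140 mm high; origin under its centre
- clay_block: bystander: block of clay 130 x 90 x 50 mm; origin under its centre
- brush_mug: bystander: white mug, 80 mm across, 95 mm high; origin under its centre
- sponge_block: bystander: sponge block 90 x 60 x 30 mm; origin under its centre
There are look-alikes about, which are no part of the job. What is shaped like the carrier but green is not meant.

How it is judged:
On the way, in this order (a step that is already met when the one before it is completed fails the run):
1. the round-disc carrier lies flat on the table, its handle clear of the rack's front, let go and at rest (x of handle_end in the frame of rack below -0.075 m and height (world z) of carrier below 0.006 m and angle between carrier's own z axis and vertical below 0.08 rad and linear speed of carrier below 0.02 m/s and contact force between the fingers and carrier below 0.1 N), for 0.1 s.
2. the carrier is fully home under the viewer (x of carrier in the frame of viewer between -0.008 and 0.012 m and y of carrier in the frame of viewer between -0.012 and 0.012 m and x of handle in the frame of viewer below -0.08 m and height (world z) of carrier below 0.006 m and angle between carrier's own z axis and vertical below 0.08 rad and angle between the x axis of carrier and the x axis of viewer, either way round below 0.15 rad), for 0.2 s.
3. the collar is at the marked stop (value of joint collar between 1.645 and 1.945 rad), for 0.2 s.
At the end, for the whole second after the job is handed in: The round-disc carrier lies flat on the table between the viewer's feet, pan towards the back stop: its origin at most 8 mm short of home along the viewer's x, within 12 mm sideways, within 0.15 rad of square; the collar rests at the marked stop, 1.80 rad within 0.15; all at rest (all of step 2 and all of step 3 and velocity of joint collar between -0.1 and 0.1 rad/s and linear speed of carrier below 0.02 m/s); the robot touches nothing.
It fails at once if the other carrier is moved more than 25 mm (distance of carrier_slab from where it was at the start of the episode above 0.025 m).
It fails at once if a bystander is moved more than 40 mm (distance of any of water_bottle, glaze_bottle, cup_stack, clay_block, brush_mug, sponge_block from where it was at the start of the episode above 0.04 m).
It fails at once if a bottle, the cups or the mug is knocked over (angle between any of water_bottle, glaze_bottle, cup_stack, brush_mug's own z axis and vertical above 0.5 rad).
It also fails if it takes over 72 s, if anything falls off the work surface, if the arm or the gripper's body presses on something with over 40 N, if the wrist force passes 120 N, or if a joint passes its speed limit or range.

### The arm

A 7-joint arm with a two-finger parallel gripper is mounted at the origin on the work surface. World frame = base frame: x ahead of the robot, y to its left, z up, the work surface at z = 0. Lengths are in m, angles in rad, forces in N, time in s.
With the tool pointing down it reaches from about 0.4 to 0.875 m from the base axis. Payload 19.3 kg.
Tool frame: the origin (TCP) lies midway between the tips of the shut fingers; the grasp point (between the pads) lies 19 mm behind it (bot.pinch_z is the distance from the TCP to the grasp point, in m); z points along the fingers, y is the line along which they close (so a half turn about z gives the same grasp; the last joint's range is limited). The gripper opens to 85 mm and grips with 20 to 120 N. Pads are 22 mm wide; open, the fingers measure 114 mm over their backs; the gripper's body (76 mm by 85 mm) begins 54 mm behind the grasp point. The pads swing forward as they close: fully open they stand 13 mm farther back than shut.
Start: joints at [-1.247, 0.521, -0.036, 1.599, 0.021, 1.021, -0.113], TCP at [0.24, 0.577, 0.231] pointing down, gripper open.
Joint ranges: [-2.91, 2.91], [-0.3, 2.13], [-1.5, 1.42], [0.17, 2.43], [-1.26, 4.41], [0.16, 1.93], [-2.52, 2.52]. Speed limits (rad/s): [1.89, 1.89, 2.39, 2.39, 3.01, 3.01, 3.01].

### API

Orientations are given as [roll, pitch, yaw] about the fixed x, y, z axes, in that order (R = Rz(yaw) Ry(pitch) Rx(roll)).
In Python, from workcell import observe, viewer, bot gives the robot as it stands. The module is installed in compiled form; this text tells all that it offers.
- The arm moves only by the tool play_rows, never from a script. Its argument "motion" is a list of rows, each a list of 7 numbers: the shift along the tool's x, y, z in cm, then the turn, a rotation vector about the tool's x, y, z in rad, then the opening, from -1 (shut) to 1 (fully open), so that 0 is half open. A call has exactly 5 rows; each row is the pose to reach, as a shift and turn from the pose commanded when the call began, along the tool's axes at that moment; what a row does not reach only later rows make up. A row lasts 1/10 s, in which the tool goes at most 50 mm and 8.59 degrees, less where a joint would pass 70% of its speed; a pose out of reach is approached as far as the arm can. A call with a gripper value outside its range is refused whole. The fingers move at their own pace and stop on an object; "squeeze" is the grip in N (left out, the last holds). Time passes only in rows, so rows that repeat a pose let the fingers close, or fill a call up. It gives the time, the measured TCP pose, the force, the opening and the grip force at its end, in the units of the state.
- observe(): the state, without advancing time (a new reading comes with each control period).
- viewer.grab_frame(name): name is "scene" or "top" or "wrist"; returns (picture, depth): 480x640x3 uint8, red, green, blue; 480x640 float32, m along the optical axis (not along the pixel's ray), 0 where there is no reading.
- viewer.camera_info(name): a dict with "fx", "fy", "cx", "cy" (pixels), "R" (3x3) and "t" (3): a world point X has camera coordinates R X + t. Camera axes: x right, y down, z forward; pixel columns grow to the right and rows downward; lengths in m; the calibration is good to about 2 mm. A picture is of the moment at which its call begins: read the wrist's pose just before it. camera_info takes no time and is no camera call; for the wrist camera it gives the pose at the moment of the call.
- bot.job_done(): hands the job in; it is judged then, once.
The state is a dict: "clock": time; "qpos": joint angles; "qd": joint speeds; "joint_efforts": joint torques, N m; "position": TCP position; "tool_rot": TCP orientation; "force": force on the tool from outside, world axes, zero at the start; "moment": the same for the moment, N m; "grip_width": finger opening in m; "finger_force": force on a finger pad.
Only numpy, scipy, OpenCV 4.12 (cv2) and the standard library are available. Lean on these libraries where they do the work, as an engineer would, in place of code of your own. Each camera call takes 0.05 s, during which the arm holds its last target. There are 200 camera calls.

## Working session

There is one attempt and no reset: what is moved stays moved. The work goes in short steps, Python scripts to look and compute and a tool call to move; the robot and the scene stay as the last step left them, time stands still between calls to the robot, and variables do not carry over. Pictures are saved under pics/ and viewed, at most 10 in all, crops included, and the job is handed in when it is done.

Besides the shell and the picture viewer there is one more tool, called after ">>>" in YAML: its name, and indented under it one key for each argument. play_rows: Moves the arm, as the interface text tells. Its arguments: {"type":"object","properties":{"motion":{"type":"array"},"squeeze":{"type":"number"}},"required":["motion"]}

```bash
mkdir -p pics; cat > h.py <<'E'
import numpy as np, cv2
from workcell import observe, viewer, bot
from scipy.spatial.transform import Rotation as Rn
def grab(n,f=None):
    ci=viewer.camera_info(n); im,d=viewer.grab_frame(n)
    if f: cv2.imwrite(f'pics/{f}.png',im[:,:,::-1])
    return im,d,ci
def pts(d,ci):
    v,u=np.mgrid[:d.shape[0],:d.shape[1]]
    c=np.stack([(u-ci['cx'])/ci['fx']*d,(v-ci['cy'])/ci['fy']*d,d],-1)
    return (c-np.array(ci['t']))@np.array(ci['R'])
def ray(u,v,z,ci):
    R=np.array(ci['R']);o=-R.T@np.array(ci['t']);w=R.T@np.array([(u-ci['cx'])/ci['fx'],(v-ci['cy'])/ci['fy'],1])
    return o+w*(z-o[2])/w[2]
def proj(X,ci):
    c=np.array(ci['R'])@X+np.array(ci['t']); return ci['fx']*c[0]/c[2]+ci['cx'],ci['fy']*c[1]/c[2]+ci['cy']
E
python3 - <<'E'
from h import *
s=observe();print(s)
for n in('scene','top'):
    im,d,ci=grab(n,n+'0');np.savez(n+'0',im=im,d=d,**ci)
    print(n,-np.array(ci['R']).T@ci['t'],(d>0).mean())
E
```

```text
{'clock': 0.0, 'qpos': array([-1.24718206,  0.52203595, -0.03630225,  1.59998632,  0.02117641,
        1.02111532, -0.11282523]), 'qd': array([-0.00128595, -0.00110226,  0.00108496,  0.00143499,  0.00021058,
        0.00155259,  0.0019923 ]), 'joint_efforts': array([ 1.23436697e-03, -9.27114487e+01,  1.98023580e+00, -3.69941676e+01,
        1.76996860e-02,  7.81075156e-03,  3.85916195e-06]), 'position': array([0.23973367, 0.57682992, 0.23072011]), 'tool_rot': array([-3.14043432e+00,  7.56373260e-05,  2.74770869e+00]), 'force': array([ 0.46816208, -0.55371865,  0.20605455]), 'moment': array([ 0.05869333,  0.02633721, -0.01250073]), 'finger_force': 0.0, 'grip_width': 0.08535239467792381}
scene [ 1.30881095 -0.5892037   0.86296726] 0.9959244791666667
top [0.45043852 0.02319208 1.22138352] 0.9960807291666667
```

View pics/top0.png

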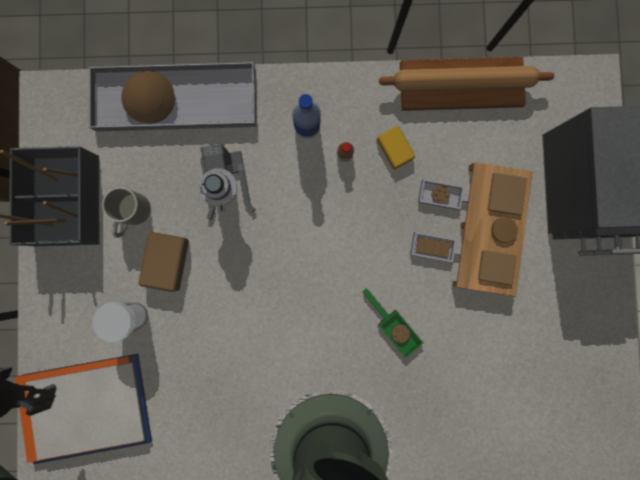

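View pics/scene0.png

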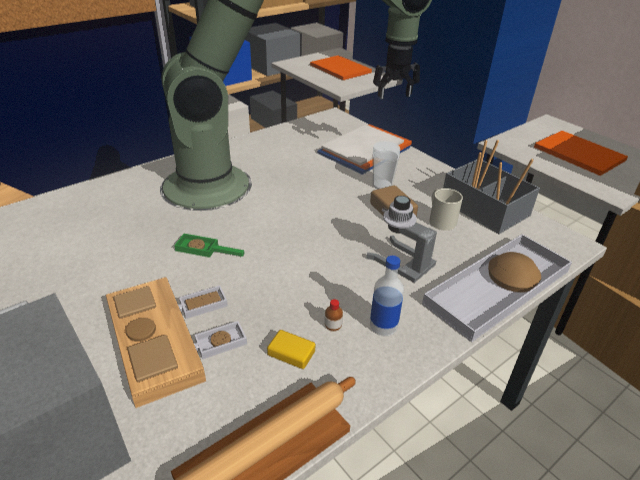

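Top view: candidates are the grey pan with the round disc at (440,196), the grey pan with the oblong slab at (434,247) (not meant), and the green one with a round disc at (400,335) (look-alike). I choose (440,196). The viewer is at (218,186), its front towards the image bottom. The close crop checks both.

```bash
python3 - <<'E'
from h import *
for n in['top']:
    z=np.load(n+'0.npz');im,d=z['im'],z['d'];ci={k:z[k] for k in('R','t','fx','fy','cx','cy')}
    P=pts(d,ci);print({k:ci[k] for k in('fx','cx','cy')})
a=cv2.resize(im[160:280,390:540],None,fx=4,fy=4,interpolation=2)[:,:,::-1]
b=cv2.resize(im[135:255,185:255],None,fx=4,fy=4,interpolation=2)[:,:,::-1]
cv2.imwrite('pics/crop.png',cv2.resize(np.hstack([a,b])[:, :],None,fx=.9,fy=.9))
for nm,(u,v) in dict(disc=(440,195),slab=(434,247),floor=(330,250),rackboard=(475,210),eyep=(214,184)).items(): print(nm,P[v,u].round(3))
# rack top mask: height 40-60mm in region
def rect(m,z,nm):
    m=m.astype(np.uint8);n,l,st,c=cv2.connectedComponentsWithStats(m)
    i=1+np.argmax(st[1:,4]);p=P[l==i][:,:2].astype(np.float32);r=cv2.minAreaRect(p);print(nm,np.array(r[0]).round(4),np.array(r[1]).round(4),r[2],st[i,4]);return r
v,u=np.mgrid[:480,:640];H=P[...,2]
reg=lambda a,b,c,e:(u>a)&(u<b)&(v>c)&(v<e)
rect((H>.036)&(H<.07)&reg(440,540,155,300),0,'rack')
rect((H>.008)&(H<.03)&reg(410,464,175,214),0,'pan')
rect((H>.008)&(H<.03)&reg(405,458,228,264),0,'panslab')
for a,b in((.165,.2),(.134,.17),(.12,.14),(.02,.12),(.008,.02)): rect((H>a)&(H<b)&reg(190,260,135,235),0,('viewer',a,b))
# bystanders extents
for nm,R in dict(water=(285,330,90,140),glaze=(335,358,138,162),cup=(90,150,295,345),clay=(135,190,228,295),mug=(100,150,185,236),sponge=(375,415,125,168)).items(): rect((H>.02)&reg(*R),0,nm)
E
```

```text
{'fx': array(500.77700119), 'cx': array(314.82336196), 'cy': array(232.47346787)}
disc [ 0.603 -0.282  0.016]
slab [ 0.478 -0.262  0.015]
floor [ 0.478 -0.012 -0.001]
rackboard [ 0.562 -0.356  0.043]
eyep [0.619 0.231 0.184]
rack [ 0.5172 -0.3995] [0.143  0.3008] 79.23548889160156 7574
pan [ 0.6051 -0.2866] [0.1074 0.0568] 78.0000228881836 581
panslab [ 0.4787 -0.2589] [0.078  0.0381] 77.7128677368164 513
('viewer', 0.165, 0.2) [0.6201 0.2348] [0.0568 0.0526] 12.8513765335083 427
('viewer', 0.134, 0.17) [0.6221 0.2393] [0.0688 0.0646] 51.36166763305664 394
('viewer', 0.12, 0.14) [0.6438 0.2338] [0.0818 0.1528] 89.68363189697266 1029
('viewer', 0.02, 0.12) [0.6933 0.2262] [0.0135 0.0512] 89.06708526611328 107
('viewer', 0.008, 0.02) [0.6492 0.2057] [0.152  0.0424] 12.438555717468262 488
water [0.6317 0.0367] [0.3627 0.062 ] 0.21920324862003326 963
glaze [ 0.7126 -0.0536] [0.0384 0.0379] 47.188453674316406 254
cup [0.3684 0.2616] [0.0844 0.4971] 9.362574577331543 1677
clay [0.4302 0.2339] [0.4042 0.1298] 78.2292251586914 2236
mug [0.5449 0.2605] [0.4986 0.1107] 80.82115173339844 1107
sponge [ 0.6175 -0.0734] [0.0985 0.3732] 45.167457580566406 924
```

View pics/crop.png

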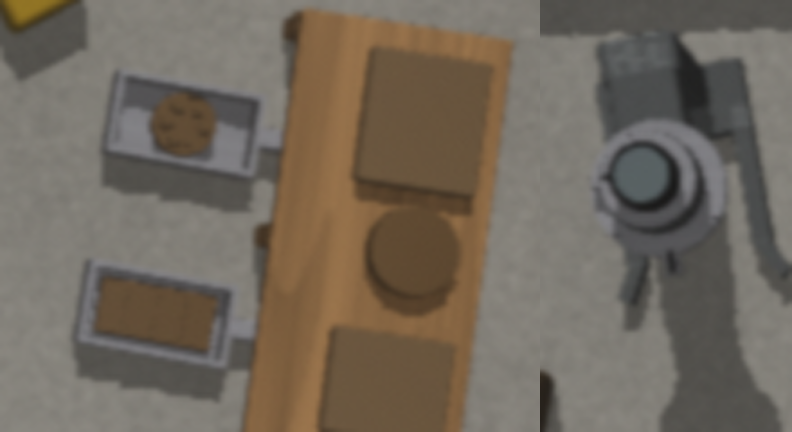

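```bash
python3 - <<'E'
from h import *
z=np.load('top0.npz');im,d=z['im'],z['d'];ci={k:z[k] for k in('R','t','fx','fy','cx','cy')}
P=pts(d,ci);H=P[...,2];v,u=np.mgrid[:480,:640]
reg=lambda a,b,c,e:(u>a)&(u<b)&(v>c)&(v<e)&(d>0)
def rect(m,nm):
    n,l,st,c=cv2.connectedComponentsWithStats(m.astype(np.uint8));i=1+np.argmax(st[1:,4]);p=P[l==i][:,:2].astype(np.float32);r=cv2.minAreaRect(p)
    print(nm,np.array(r[0]).round(3),np.array(r[1]).round(3),round(r[2],1),'c',np.array(cv2.minEnclosingCircle(p)[0]).round(4),'corners',cv2.boxPoints(r).round(3).tolist())
rect((H>.175)&reg(195,240,160,215),'eyepiece')
rect((H>.155)&(H<.168)&reg(195,240,160,215),'collar')
rect((H>.125)&(H<.134)&reg(195,240,160,215),'flange')
rect((H>.004)&(H<.018)&reg(230,260,150,220),'rfoot')
rect((H>.004)&(H<.018)&reg(195,216,195,235),'lfoot')
rect((H>.024)&reg(375,418,123,170),'sponge');rect((H>.04)&reg(130,190,228,295),'clay')
rect((H>.05)&reg(335,358,138,162),'glaze');rect((H>.05)&reg(285,325,90,140),'water');rect((H>.12)&reg(85,130,295,345),'cup')
rect((H>.08)&reg(100,145,185,225),'mug');rect((H>.036)&(H<.047)&reg(440,540,155,300),'rack')
# disc centre by colour
hs=cv2.cvtColor(im,cv2.COLOR_RGB2HSV)
m=(hs[...,1]>80)&reg(424,458,180,210);print('disc px',u[m].mean(),v[m].mean(),ray(u[m].mean(),v[m].mean(),.015,ci),m.sum())
# bright pan rim pixel rays
m=(H>.008)&(H<.03)&reg(414,464,175,214)
n,l,st,c=cv2.connectedComponentsWithStats(m.astype(np.uint8));print(st)
E
```

```text
eyepiece [0.621 0.234] [0.039 0.037] 43.4 c [0.6208 0.234 ] corners [[0.593999981880188, 0.23399999737739563], [0.6190000176429749, 0.2070000022649765], [0.6480000019073486, 0.23399999737739563], [0.621999979019165, 0.26100000739097595]]
collar [0.621 0.234] [0.058 0.057] 57.9 c [0.6208 0.2343] corners [[0.5809999704360962, 0.22499999403953552], [0.6299999952316284, 0.1940000057220459], [0.6600000262260437, 0.24300000071525574], [0.6119999885559082, 0.27300000190734863]]
flange [0.624 0.234] [0.084 0.109] 77.3 c [0.6238 0.2468] corners [[0.5619999766349792, 0.20499999821186066], [0.6679999828338623, 0.1809999942779541], [0.6869999766349792, 0.2630000114440918], [0.5799999833106995, 0.28700000047683716]]
rfoot [0.65 0.2 ] [0.152 0.036] 14.4 c [0.6506 0.1994] corners [[0.5720000267028809, 0.1979999989271164], [0.5809999704360962, 0.164000004529953], [0.7289999723434448, 0.20200000703334808], [0.7200000286102295, 0.23600000143051147]]
lfoot [0.58  0.278] [0.019 0.034] 72.9 c [0.5796 0.2784] corners [[0.5609999895095825, 0.27399998903274536], [0.5929999947547913, 0.2639999985694885], [0.
[... 1394 characters left out ...]
.414000004529953], [0.6430000066757202, 0.43700000643730164], [0.6200000047683716, 0.5139999985694885]]
rack [ 0.517 -0.4  ] [0.143 0.301] 79.3 c [ 0.5168 -0.3983] corners [[0.35600000619888306, -0.44200000166893005], [0.6520000100135803, -0.49799999594688416], [0.6779999732971191, -0.3580000102519989], [0.382999986410141, -0.3009999990463257]]
disc px 440.5267857142857 193.99553571428572 [ 0.60556755 -0.28343641  0.015     ] 224
[[     0      0    640    480 306614]
 [   419    179     45     31    581]
 [   456    190      1      1      1]
 [   426    194      1      1      1]
 [   430    195      1      1      1]
 [   425    199      1      1      1]
 [   430    200      1      1      1]]
```

```bash
cat >> h.py <<'E'
def to(p,psi):
    s=observe();T=Rn.from_euler('xyz',s['tool_rot']);G=Rn.from_euler('xyz',[np.pi,0,psi])
    print('cm',(T.inv().apply(np.array(p)-s['position'])*100).round(2),'rot',(T.inv()*G).as_rotvec().round(3))
E
python3 - <<'E'
from h import *
to([.6055,-.2834,.20],1.38)
E
```

```text
cm [-66.79 -65.4    3.15] rot [-1.000e-03  1.000e-03  1.368e+00]
```

>>> play_rows:
  motion:
    - [-3.3,-3.3,0.1,0,0,0,1]
    - [-6.6,-6.6,0.3,0,0,0,1]
    - [-9.9,-9.9,0.5,0,0,0,1]
    - [-13.2,-13.2,0.7,0,0,0,1]
    - [-16.5,-16.5,0.8,0,0,0,1]

```text
clock: 0.6
position: [0.3291, 0.3595, 0.223]
tool_rot: [-3.141, -0.0, 2.748]
force: [1.8, 0.8, 0.9]
grip_width: 0.0855
finger_force: 0.0
```

>>> play_rows:
  motion:
    - [-3.3,-3.3,0.1,0,0,0,1]
    - [-6.6,-6.6,0.3,0,0,0,1]
    - [-9.9,-9.9,0.5,0,0,0,1]
    - [-13.2,-13.2,0.7,0,0,0,1]
    - [-16.5,-16.5,0.8,0,0,0,1]

```text
clock: 1.1
position: [0.4182, 0.1439, 0.2152]
tool_rot: [-3.142, -0.0, 2.748]
force: [1.1, 0.4, -0.7]
grip_width: 0.0852
finger_force: 0.0
```

>>> play_rows:
  motion:
    - [-3.3,-3.3,0.1,0,0,0.13,1]
    - [-6.6,-6.6,0.3,0,0,0.26,1]
    - [-9.9,-9.9,0.5,0,0,0.39,1]
    - [-13.2,-13.2,0.7,0,0,0.52,1]
    - [-16.5,-16.5,0.8,0,0,0.65,1]

```text
clock: 1.6
position: [0.5073, -0.0718, 0.2072]
tool_rot: [-3.141, -0.0, 2.093]
force: [1.7, 1.1, 0.1]
grip_width: 0.0854
finger_force: 0.0
```

```bash
python3 - <<'E'
from h import *
s=observe();print(s['clock'],s['position'],s['tool_rot'],s['qpos'])
to([.6055,-.2834,.20],1.38)
E
```

```text
1.6 [ 0.50726577 -0.07178166  0.20715792] [-3.14145154e+00 -5.04776269e-05  2.09265068e+00] [-0.22581466  0.39091315  0.32704595  1.93249628 -0.16450074  0.84389931
  0.70984998]
cm [-23.24  -2.03   0.71] rot [-0.     0.     0.713]
```

Tracking is exact. On to above the pan.

>>> play_rows:
  motion:
    - [-4.6,-0.4,0.1,0,0,0.14,1]
    - [-9.2,-0.8,0.3,0,0,0.28,1]
    - [-13.9,-1.2,0.5,0,0,0.42,1]
    - [-18.6,-1.6,0.6,0,0,0.56,1]
    - [-23.2,-2.0,0.7,0,0,0.71,1]

```text
clock: 2.1
position: [0.6068, -0.2822, 0.1999]
tool_rot: [-3.141, -0.0, 1.382]
force: [0.2, 0.7, 0.5]
grip_width: 0.0854
finger_force: 0.0
```

```bash
python3 - <<'E'
from h import *
s=observe();print(s['clock'],s['position'],s['tool_rot'],s['qpos'])
im,d,ci=grab('wrist','w1')
P=pts(d,ci);hs=cv2.cvtColor(im,cv2.COLOR_RGB2HSV)
print(proj(np.array([.6055,-.2834,.015]),ci))
m=(d>0)&(P[...,2]>.008)&(P[...,2]<.03)&(abs(P[...,0]-.605)<.055)&(abs(P[...,1]+.283)<.07)
r=cv2.minAreaRect(P[m][:,:2].astype(np.float32));print(r,m.sum())
E
```

```text
2.1 [ 0.60683716 -0.28222973  0.19994598] [-3.14120601e+00 -6.31367250e-05  1.38235414e+00] [ 0.04293037  0.67966231  0.50002445  1.521934   -0.35855862  1.03257506
  0.44621573]
(np.float64(325.3712476405949), np.float64(211.50293128126387))
((0.6044764518737793, -0.2936916947364807), (0.11727503687143326, 0.05595775693655014), 77.98175811767578) 3283
```

View pics/w1.png

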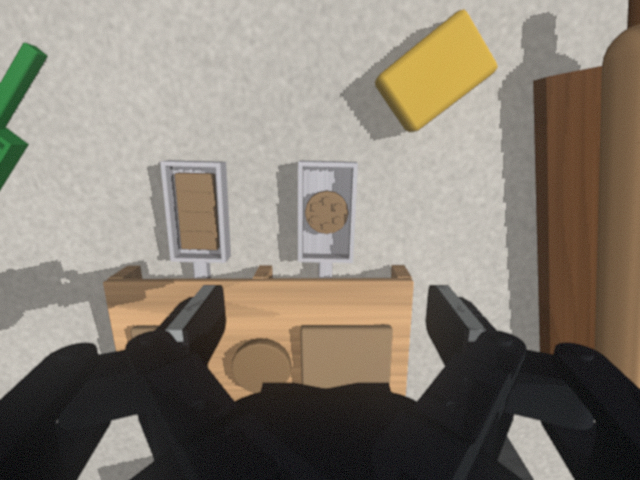

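The pan with the round disc is centred at (327,211), as predicted; the slab is at (195,210), the sponge top right. Descend and grip.

>>> play_rows:
  motion:
    - [-0.1,-0.1,4,0,0,0,1]
    - [-0.1,-0.1,8,0,0,0,1]
    - [-0.1,-0.1,12,0,0,0,1]
    - [-0.1,-0.1,15,0,0,0,1]
    - [-0.1,-0.1,17,0,0,0,1]

```text
clock: 2.65
position: [0.604, -0.2807, 0.0275]
tool_rot: [-3.139, -0.001, 1.388]
force: [-0.3, 0.4, 0.2]
grip_width: 0.0853
finger_force: 0.0
```

>>> play_rows:
  motion:
    - [0,0,1,0,0,0,1]
    - [0,0,2,0,0,0,1]
    - [0,0,2.8,0,0,0,1]
    - [0,0,2.8,0,0,0,0.4]
    - [0,0,2.8,0,0,0,0]
  squeeze: 40

```text
clock: 3.15
position: [0.6056, -0.2815, 0.0029]
tool_rot: [3.141, 0.0, 1.388]
force: [1.2, -0.6, 1.5]
grip_width: 0.0589
finger_force: 0.0
```

>>> play_rows:
  motion:
    - [0,0,0,0,0,0,0]
    - [0,0,0,0,0,0,0]
    - [0,0,0,0,0,0,0]
    - [0,0,0,0,0,0,0]
    - [0,0,0,0,0,0,0]

```text
clock: 3.65
position: [0.6057, -0.2815, 0.0033]
tool_rot: [3.14, 0.0, 1.388]
force: [-1.0, 1.5, 7.6]
grip_width: 0.0549
finger_force: 43.4
```

>>> play_rows:
  motion:
    - [0,0,-0.3,0,0,0,0]
    - [1,0,-0.3,0,0,0,0]
    - [2,0,-0.3,0,0,0,0]
    - [3,-0.3,-0.3,0,0,0,0]
    - [4,-0.7,-0.3,0,0,0,0]

```text
clock: 4.15
position: [0.6056, -0.2391, 0.0051]
tool_rot: [-3.141, -0.0, 1.389]
force: [0.3, -0.3, -2.5]
grip_width: 0.0548
finger_force: 42.8
```

>>> play_rows:
  motion:
    - [1.5,-0.6,0,0,0,0,0]
    - [3,-1.2,0,0,0,0,0]
    - [4.5,-1.8,0,0,0,0,0]
    - [6,-2.3,0,0,0,0,0]
    - [7.5,-2.8,0,0,0,0,0]

```text
clock: 4.65
position: [0.5916, -0.1604, 0.0054]
tool_rot: [3.141, -0.0, 1.388]
force: [-0.3, -0.9, -2.6]
grip_width: 0.055
finger_force: 42.8
```

```bash
python3 - <<'E'
from h import *
s=observe();print(s['clock'],s['position'],s['tool_rot'],s['grip_width'])
im,d,ci=grab('scene');P=pts(d,ci);
c=im[200:400,90:370];cv2.imwrite('pics/s1.png',cv2.resize(c,None,fx=2.5,fy=2.5)[:,:,::-1])
E
```

```text
4.65 [ 0.59155429 -0.16035955  0.00538279] [ 3.14149790e+00 -7.41093861e-05  1.38798210e+00] 0.05496117878774684
```

View pics/s1.png

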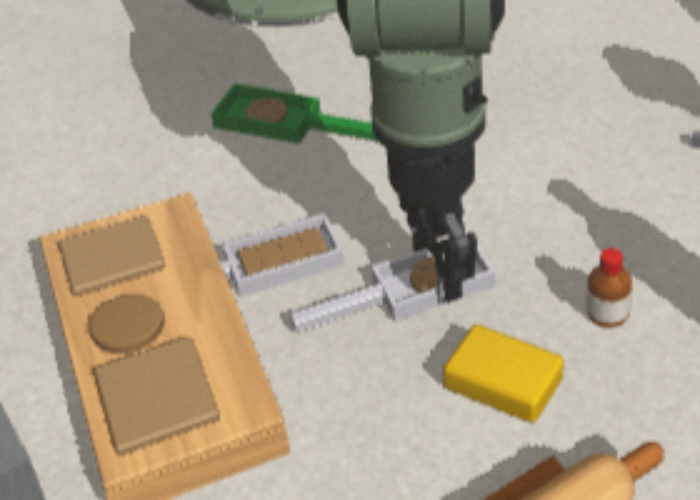

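The carrier is out, its handle end at crop (295,320) clear of the rack. Now lift and carry it to in front of the viewer.

>>> play_rows:
  motion:
    - [0,0,-3,0,0,0,0]
    - [4,-2,-5,0,0,0.13,0]
    - [8,-4,-5,0,0,0.27,0]
    - [12.5,-6,-5,0,0,0.42,0]
    - [17,-8.1,-5,0,0,0.57,0]

```text
clock: 5.2
position: [0.5424, 0.0222, 0.0556]
tool_rot: [3.141, -0.001, 0.811]
force: [1.0, 0.3, -2.3]
grip_width: 0.055
finger_force: 44.4
```

```bash
python3 - <<'E'
from h import *
s=observe();print(s['clock'],s['position'],s['tool_rot'],s['grip_width'])
to([.494,.205,.05],.225)
E
```

```text
5.2 [0.54239906 0.0221586  0.05562797] [ 3.14120148e+00 -8.82966896e-04  8.11020223e-01] 0.055010668872810455
cm [  9.92 -16.1    0.57] rot [ 0.    -0.001  0.586]
```

>>> play_rows:
  motion:
    - [2,-3.2,0.1,0,0,0.12,0]
    - [4,-6.4,0.2,0,0,0.24,0]
    - [6,-9.6,0.3,0,0,0.36,0]
    - [8,-12.9,0.4,0,0,0.48,0]
    - [9.9,-16.1,0.5,0,0,0.59,0]

```text
clock: 5.7
position: [0.4924, 0.2046, 0.0504]
tool_rot: [-3.141, -0.0, 0.223]
force: [0.8, -0.6, -2.6]
grip_width: 0.055
finger_force: 44.4
```

```bash
python3 - <<'E'
from h import *
s=observe();print(s['clock'],s['position'],s['tool_rot'],s['grip_width'])
to([.494,.205,.0035],.225)
im,d,ci=grab('wrist','w2');np.savez('w2',im=im,d=d,**ci)
E
```

```text
5.7 [0.49237396 0.20457511 0.05036549] [-3.14136268e+00 -4.45924755e-04  2.23304126e-01] 0.05495890304157979
cm [ 0.17 -0.    4.69] rot [-0.    -0.    -0.002]
```

View pics/w2.png

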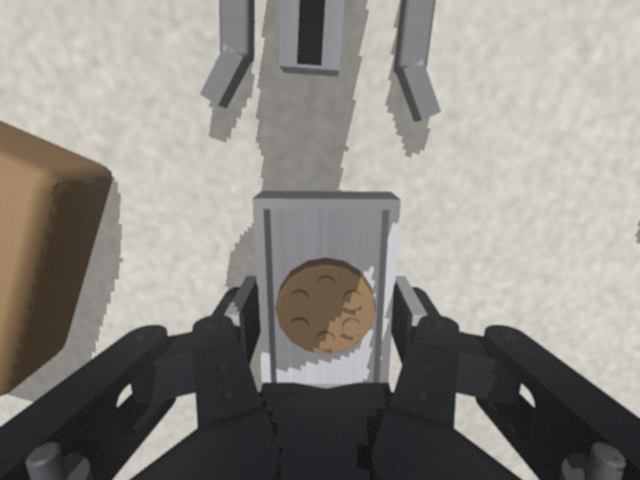

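The wrist view shows the disc in the gripper at (326,305). The viewer's feet are ahead, inner edges at about columns 252 and 397, with the tab's tip at (310,70).

```bash
python3 - <<'E'
from h import *
z=np.load('w2.npz');ci={k:z[k] for k in('R','t','fx','fy','cx','cy')};P=pts(z['d'],ci)
for nm,u,v,h in[('L',252,5,.016),('L',252,48,.016),('R',397,5,.016),('R',394,60,.016),('tab',310,70,.132),('tabL',281,68,.132),('tabR',338,73,.132),('Ltip',221,106,.016),('Rtip',418,121,.016),('discz',326,305,.06),('panL',254,196,.065),('panR',399,196,.065)]:
    p=ray(u,v,h,ci);q=p[:2]-[.621,.234];c,s=np.cos(.225),np.sin(.225)
    print(nm,p.round(4),'viewer',(q@[c,s]).round(4),(q@[-s,c]).round(4),P[v,u].round(3))
E
```

```text
L [0.6075 0.2663 0.016 ] viewer -0.006 0.0345 [0.61  0.268 0.008]
L [0.5899 0.2634 0.016 ] viewer -0.0238 0.0356 [0.592 0.266 0.006]
R [0.6223 0.2014 0.016 ] viewer -0.006 -0.032 [0.628 0.2   0.   ]
R [0.5999 0.1964 0.016 ] viewer -0.029 -0.0319 [ 0.604  0.194 -0.   ]
tab [0.5673 0.2253 0.132 ] viewer -0.0542 0.0035 [0.568 0.225 0.13 ]
tabL [0.5666 0.23   0.132 ] viewer -0.0539 0.0083 [0.567 0.23  0.13 ]
tabR [0.5679 0.2207 0.132 ] viewer -0.0547 -0.0011 [0.568 0.221 0.13 ]
Ltip [0.561 0.274 0.016] viewer -0.0495 0.0524 [0.561 0.276 0.01 ]
Rtip [0.5759 0.1772 0.016 ] viewer -0.0567 -0.0453 [0.577 0.175 0.007]
discz [0.4894 0.2046 0.06  ] viewer -0.1349 0.0007 [0.49  0.205 0.062]
panL [0.5306 0.2423 0.065 ] viewer -0.0862 0.0282 [0.517 0.253 0.   ]
panR [0.5429 0.1882 0.065 ] viewer -0.0863 -0.0272 [ 0.536  0.172 -0.001]
```

>>> play_rows:
  motion:
    - [0,0,2,0,0,0,0]
    - [0,0,3.5,0,0,0,0]
    - [0,0,4.2,0,0,0,0]
    - [0,0,4.5,0,0,0,0]
    - [0,0,4.65,0,0,0,0]

```text
clock: 6.25
position: [0.4935, 0.2018, 0.0039]
tool_rot: [3.142, -0.0, 0.227]
force: [1.0, 0.3, -2.7]
grip_width: 0.055
finger_force: 44.3
```

The feet tips, the tab edge and the inner faces all give a viewer yaw of about 0.16, with the origin as measured. Correct sideways, then set down and let go.

>>> play_rows:
  motion:
    - [0.1,-0.5,0,0,0,0.03,0]
    - [0.2,-1.1,0,0,0,0.067,0]
    - [0.2,-1.1,0.05,0,0,0.067,0]
    - [0.2,-1.1,0.08,0,0,0.067,0]
    - [0.2,-1.1,0.08,0,0,0.067,0]

```text
clock: 6.75
position: [0.493, 0.2133, 0.0033]
tool_rot: [-3.141, -0.0, 0.161]
force: [-0.7, 1.8, -0.3]
grip_width: 0.0549
finger_force: 44.7
```

>>> play_rows:
  motion:
    - [0,0,0,0,0,0,0.5]
    - [0,0,0,0,0,0,1]
    - [0,0,0,0,0,0,1]
    - [0,0,0,0,0,0,1]
    - [0,0,0,0,0,0,1]

```text
clock: 7.25
position: [0.4927, 0.2135, 0.003]
tool_rot: [3.142, -0.0, 0.161]
force: [0.3, -0.5, -0.2]
grip_width: 0.0853
finger_force: 0.0
```

>>> play_rows:
  motion:
    - [0,0,-2,0,0,0,1]
    - [0,0,-5,0,0,0,1]
    - [0,0,-9,0,0,0,1]
    - [-3,0,-11,0,0,0,1]
    - [-8,0,-11,0,0,0,1]

```text
clock: 7.75
position: [0.4155, 0.201, 0.1149]
tool_rot: [-3.141, -0.005, 0.16]
force: [0.3, 1.4, -0.8]
grip_width: 0.0853
finger_force: 0.0
```

```bash
python3 - <<'E'
from h import *
s=observe();print(s['clock'],s['position'],s['tool_rot'],s['grip_width'])
im,d,ci=grab('wrist','w3');P=pts(d,ci)
o=np.array([.621,.234]);a=.16;R2=np.array([[np.cos(a),np.sin(a)],[-np.sin(a),np.cos(a)]])
V=(P[...,:2]-o)@R2.T
m=(d>0)&(P[...,2]>.006)&(P[...,2]<.03)&(V[...,0]<-.065)&(V[...,0]>-.2)&(abs(V[...,1])<.06)
r=cv2.minAreaRect(V[m].astype(np.float32));print('pan in viewer',r,m.sum())
for X in[(-.05-.03,0),(-.13,0),(-.235,0)]: print(X,[round(float(k)) for k in proj(np.array([*(R2.T@X+o),.015]),ci)])
m=(d>0)&(P[...,2]>.004)&(P[...,2]<.022)&(abs(V[...,1])>.025)&(abs(V[...,1])<.07)&(V[...,0]>-.06)&(V[...,0]<.04)
for sg in(1,-1):
  k=m&(V[...,1]*sg>0)&(V[...,0]>-.028)
  if k.sum(): 
    for x0 in(-.025,-.015,-.005,.005,.015,.025):
      q=k&(abs(V[...,0]-x0)<.005)
      if q.sum(): print('inner face',sg,x0,np.percentile(abs(V[q][:,1]),5).round(4),q.sum())
to([*(R2.T@[-.13-.115,0]+o),.05],.16)
E
```

```text
7.75 [0.41553539 0.20097538 0.11488887] [-3.14061955 -0.00464801  0.16025317] 0.08533538619835002
pan in viewer ((-0.1422702819108963, 0.0008582193404436111), (0.05624496191740036, 0.11524491757154465), 89.65872955322266) 7410
(-0.08, 0) [327, 41]
(-0.13, 0) [327, 122]
(-0.235, 0) [327, 266]
cm [-2.55 -0.1   6.28] rot [-0.     0.006 -0.001]
```

View pics/w3.png

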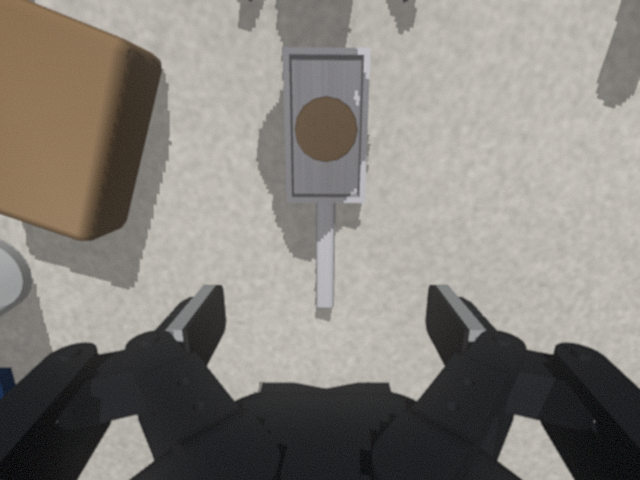

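The carrier lies square on the centreline: disc at (326,129), handle end at (324,305). Take it by the handle.

>>> play_rows:
  motion:
    - [-1,0,2,0,0.005,0,1]
    - [-2,0,4.5,0,0.005,0,1]
    - [-2.8,0,7.5,0,0.005,0,1]
    - [-2.8,0,10,0,0.005,0,1]
    - [-2.8,0,11.1,0,0.005,0,1]

```text
clock: 8.3
position: [0.3853, 0.1959, 0.0004]
tool_rot: [3.141, -0.003, 0.161]
force: [0.6, -0.7, 1.5]
grip_width: 0.0856
finger_force: 0.0
```

>>> play_rows:
  motion:
    - [0,0,0,0,0,0,1]
    - [0,0,0,0,0,0,0.3]
    - [0,0,0,0,0,0,-0.4]
    - [0,0,0,0,0,0,-1]
    - [0,0,0,0,0,0,-1]
  squeeze: 40

```text
clock: 8.8
position: [0.3862, 0.1966, 0.0024]
tool_rot: [-3.141, -0.006, 0.161]
force: [0.1, 0.6, -0.6]
grip_width: 0.0283
finger_force: 0.0
```

>>> play_rows:
  motion:
    - [0,0,0,0,0,0,-1]
    - [0,0,0,0,0,0,-1]
    - [0,0,0,0,0,0,-1]
    - [0,0,0,0,0,0,-1]
    - [0,0,0,0,0,0,-1]

```text
clock: 9.3
position: [0.3862, 0.1964, 0.002]
tool_rot: [-3.141, -0.005, 0.161]
force: [-1.1, 1.6, 5.1]
grip_width: 0.013
finger_force: 44.1
```

```bash
python3 - <<'E'
from h import *
s=observe();print(s['clock'],s['position'],s['tool_rot'],s['grip_width'],s['finger_force'])
o=np.array([.621,.234]);a=.16;R2=np.array([[np.cos(a),np.sin(a)],[-np.sin(a),np.cos(a)]]);print('viewer',R2@(s['position'][:2]-o))
im,d,ci=grab('wrist','w4');P=pts(d,ci);V=(P[...,:2]-o)@R2.T
np.savez('w4',im=im,d=d,**ci)
hs=cv2.cvtColor(im,cv2.COLOR_RGB2HSV);m=(hs[...,1]>80)&(abs(V[...,1])<.03)&(V[...,0]<-.09)&(V[...,0]>-.18)&(d>0)
v,u=np.nonzero(m);(c,r)=cv2.minEnclosingCircle(np.stack([u,v],1).astype(np.float32));print(c,r,R2@(ray(*c,.015,ci)[:2]-o),m.sum())
E
```

```text
9.3 [0.38615031 0.19636994 0.00204338] [-3.14143637 -0.00507893  0.1608212 ] 0.01295158464008756 44.13075864315033
viewer [-0.23784518  0.00026641]
(325.5451354980469, 32.072444915771484) 64.92924499511719 [-0.1358644   0.00125819] 9539
```

>>> play_rows:
  motion:
    - [1.6,0,0,0,0,0,-1]
    - [3.2,0,0,0,0,0,-1]
    - [4.8,0,0,0,0,0,-1]
    - [6.4,0,0,0,0,0,-1]
    - [8,0,0,0,0,0,-1]

```text
clock: 9.85
position: [0.465, 0.2089, 0.0022]
tool_rot: [3.141, -0.004, 0.161]
force: [-2.7, -0.9, 5.0]
grip_width: 0.0129
finger_force: 44.1
```

>>> play_rows:
  motion:
    - [0,0,0,0,0,0,-1]
    - [0,0,0,0,0,0,0]
    - [0,0,0,0,0,0,0]
    - [-0.8,0,0,0,0,0,0]
    - [-1.6,0,0,0,0,0,0]

```text
clock: 10.35
position: [0.4481, 0.2063, 0.0023]
tool_rot: [3.142, -0.004, 0.161]
force: [0.6, -0.6, -0.5]
grip_width: 0.043
finger_force: 0.0
```

```bash
python3 - <<'E'
from h import *
s=observe();print(s['clock'],s['position'],s['tool_rot'],s['grip_width'],s['finger_force'],s['force'])
o=np.array([.621,.234]);a=.16;R2=np.array([[np.cos(a),np.sin(a)],[-np.sin(a),np.cos(a)]]);print('viewer',R2@(s['position'][:2]-o))
im,d,ci=grab('wrist','w5');P=pts(d,ci);V=(P[...,:2]-o)@R2.T
z=P[...,2]
print('cam', -np.array(ci['R']).T@ci['t'])
m=(d>0)&(z>.016)&(z<.024)&(abs(V[...,1])<.034)&(V[...,0]>-.11)&(V[...,0]<.06)
print('rim pts',m.sum(),np.percentile(V[m],[1,5,50,95,99],axis=0).round(4).tolist() if m.sum() else '')
E
```

```text
10.35 [0.44807992 0.20627441 0.00226612] [ 3.1415202  -0.00445663  0.16076253] 0.04296433524220419 0.0 [ 0.64103552 -0.57694138 -0.51418341]
viewer [-0.17512861  0.00017786]
cam [0.51314393 0.21793251 0.14503989]
rim pts 6493 [[-0.1096, -0.027], [-0.1071, -0.0263], [-0.0934, 0.0007], [-0.0661, 0.0279], [-0.0645, 0.0287]]
```

View pics/w5.png

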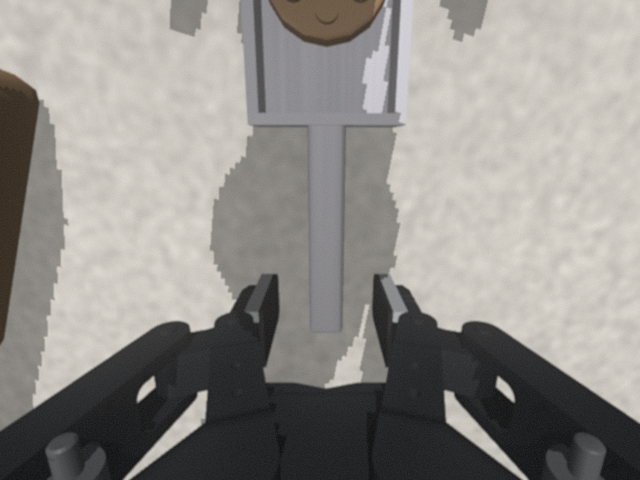

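The carrier is square (rim centred within 1 mm), with its handle end between the pads at (326,330). Regrip and push home.

>>> play_rows:
  motion:
    - [0,0,0,0,0,0,-0.6]
    - [0,0,0,0,0,0,-1]
    - [0,0,0,0,0,0,-1]
    - [0,0,0,0,0,0,-1]
    - [0,0,0,0,0,0,-1]

```text
clock: 10.9
position: [0.4493, 0.2065, 0.0023]
tool_rot: [-3.142, -0.005, 0.161]
force: [-1.3, -0.1, 2.5]
grip_width: 0.0129
finger_force: 44.6
```

>>> play_rows:
  motion:
    - [1,0,0,0,0,0,-1]
    - [2,0,0,0,0,0,-1]
    - [3,0,0,0,0,0,-1]
    - [4,0,0,0,0,0,-1]
    - [4.8,0,0,0,0,0,-1]

```text
clock: 11.4
position: [0.4977, 0.2143, 0.0025]
tool_rot: [3.141, -0.005, 0.161]
force: [-2.2, -0.1, 1.5]
grip_width: 0.0123
finger_force: 44.6
```

>>> play_rows:
  motion:
    - [0.1,0,0,0,0,0,-1]
    - [0.2,0,0,0,0,0,-1]
    - [0.3,0,0,0,0,0,-1]
    - [0.4,0,0,0,0,0,-1]
    - [0.5,0,0,0,0,0,-1]

```text
clock: 11.9
position: [0.5013, 0.215, 0.0026]
tool_rot: [-3.142, -0.005, 0.161]
force: [-2.5, -1.1, 1.8]
grip_width: 0.0132
finger_force: 44.5
```

>>> play_rows:
  motion:
    - [0.1,0,0,0,0,0,-1]
    - [0.2,0,0,0,0,0,-1]
    - [0.2,0,0,0,0,0,-1]
    - [0.3,0,0,0,0,0,-1]
    - [0.3,0,0,0,0,0,-1]

```text
clock: 12.4
position: [0.5022, 0.2152, 0.0022]
tool_rot: [-3.141, -0.0, 0.161]
force: [-16.7, -2.6, 10.5]
grip_width: 0.0127
finger_force: 45.7
```

>>> play_rows:
  motion:
    - [0.1,0,0,0,0,0,-1]
    - [0.2,0,0,0,0,0,-1]
    - [0.2,0,0,0,0,0,-1]
    - [0.3,0,0,0,0,0,-1]
    - [0.3,0,0,0,0,0,-1]

```text
clock: 12.9
position: [0.5031, 0.2155, 0.0018]
tool_rot: [-3.141, 0.004, 0.161]
force: [-27.9, -2.9, 13.3]
grip_width: 0.0127
finger_force: 46.5
```

The stop is felt (28 N). Release, back out and rise.

>>> play_rows:
  motion:
    - [-0.3,0,0,0,0,0,-1]
    - [-0.3,0,0,0,0,0,0]
    - [-0.3,0,0,0,0,0,1]
    - [-0.3,0,0,0,0,0,1]
    - [-0.3,0,0,0,0,0,1]

```text
clock: 13.4
position: [0.5049, 0.2155, 0.0026]
tool_rot: [3.142, -0.005, 0.161]
force: [-0.6, -0.1, 0.1]
grip_width: 0.0705
finger_force: 0.0
```

>>> play_rows:
  motion:
    - [-2,0,0,0,0,0,1]
    - [-4,0,-1,0,0,0,1]
    - [-5,0,-5,0,0,0,1]
    - [-5,0,-10,0,0,0,1]
    - [-5,0,-15,0,0,0,1]

```text
clock: 13.9
position: [0.454, 0.2068, 0.154]
tool_rot: [3.141, -0.004, 0.16]
force: [-0.5, 1.6, -0.0]
grip_width: 0.0856
finger_force: 0.0
```

>>> play_rows:
  motion:
    - [0,0,-3,0,0,0,1]
    - [0,0,-6,0,0,0,1]
    - [0,0,-6,0,0,0,1]
    - [0,0,-6,0,0,0,1]
    - [0,0,-6,0,0,0,1]

```text
clock: 14.4
position: [0.4539, 0.2073, 0.2117]
tool_rot: [3.141, -0.004, 0.161]
force: [-0.2, -0.2, 0.1]
grip_width: 0.0856
finger_force: 0.0
```

```bash
python3 - <<'E'
from h import *
s=observe();print(s['clock'],s['position'],s['tool_rot'],s['qpos'])
o=np.array([.621,.234]);a=.16;R2=np.array([[np.cos(a),np.sin(a)],[-np.sin(a),np.cos(a)]])
im,d,ci=grab('wrist','w6');P=pts(d,ci);V=(P[...,:2]-o)@R2.T;z=P[...,2]
m=(d>0)&(z>.01)&(z<.022)&(abs(V[...,1])<.01)&(V[...,0]<-.06)&(V[...,0]>-.16);print('handle end',V[m][:,0].min() if m.sum() else 0,V[m][:,1].mean())
q=lambda a,b:(d>0)&(z>a)&(z<b)&(np.hypot(V[...,0],V[...,1])<.06)
for a_,b_ in((.175,.2),(.155,.17),(.134,.146)):
    m=q(a_,b_)
    if m.sum()>20: print(a_,m.sum(),cv2.minEnclosingCircle(P[m][:,:2].astype(np.float32)))
m=q(.134,.146)&(np.hypot(V[...,0],V[...,1])>.033);k=V[m];print('nose V',k.mean(0),m.sum(),'world ang',np.arctan2(k[:,1].mean(),k[:,0].mean())+.16)
to([.621,.234,.23],1.05)
E
```

```text
14.4 [0.45385265 0.20725442 0.21170195] [ 3.14127249 -0.00416707  0.16082599] [-1.29102073  0.57893812  1.07169534  1.98342925 -0.62884085  0.95338237
 -1.31114798]
handle end -0.13447122128067768 0.0008828566307498581
0.134 192 ((0.5861188769340515, 0.22378689050674438), 0.020014869049191475)
nose V [-0.04051701 -0.00338729] 13 world ang -2.898184883887711
cm [16.94  0.02 -1.77] rot [ 0.002 -0.003 -0.889]
```

View pics/w6.png

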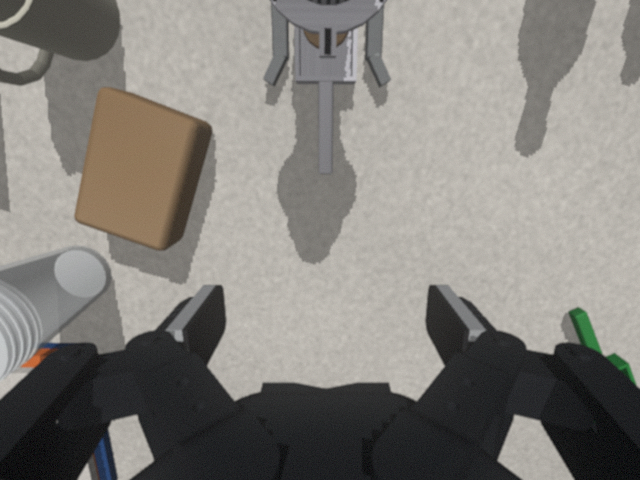

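The carrier is home: its pan is between the feet, and the handle end at (325,172) reads −134.5 mm. Now get the nose angle from the first top view.

```bash
python3 - <<'E'
from h import *
z=np.load('top0.npz');d=z['d'];ci={k:z[k] for k in('R','t','fx','fy','cx','cy')};P=pts(d,ci)
q=P[...,:2]-[.621,.234];r=np.hypot(q[...,0],q[...,1]);m=(d>0)&(P[...,2]>.136)&(P[...,2]<.16)&(r>.031)&(r<.045)
a=np.arctan2(q[...,1],q[...,0])[m];print(m.sum(),np.sort(a).round(2),P[...,2][m].round(3),r[m].round(3))
to([.621,.234,.23],1.20)
E
```

```text
16 [-1.79 -1.64 -0.32  1.06  1.36  1.43  1.44  1.48  1.49  1.54  1.54  1.59
  1.6   2.24  2.41  2.77] [0.136 0.138 0.136 0.144 0.144 0.142 0.143 0.142 0.143 0.14  0.141 0.136
 0.138 0.137 0.136 0.136] [0.035 0.04  0.04  0.038 0.036 0.038 0.036 0.038 0.036 0.039 0.036 0.037
 0.031 0.037 0.033 0.039]
cm [16.94  0.02 -1.77] rot [ 0.003 -0.003 -1.039]
```

The nose points at 1.5 rad world, so the collar is at 0 and a +1.8 rad turn (anticlockwise) is needed. Go above it.

>>> play_rows:
  motion:
    - [0,0,-2,0,0,0,1]
    - [4.2,0,-2,0,0,-0.13,1]
    - [8.4,0,-2,0,0,-0.26,1]
    - [12.6,0,-2,0,0,-0.39,1]
    - [16.9,0,-2,0,0,-0.52,1]

```text
clock: 14.95
position: [0.6222, 0.2344, 0.232]
tool_rot: [3.14, -0.003, 0.686]
force: [0.1, 1.3, 1.3]
grip_width: 0.0859
finger_force: 0.0
```

>>> play_rows:
  motion:
    - [0,0,0,0,0,-0.13,1]
    - [0,0,0,0,0,-0.26,1]
    - [0,0,0,0,0,-0.39,1]
    - [0,0,0,0,0,-0.52,1]
    - [0,0,0,0,0,-0.52,1]

```text
clock: 15.45
position: [0.6208, 0.2339, 0.2323]
tool_rot: [3.138, -0.002, 1.203]
force: [-1.3, 0.1, 0.2]
grip_width: 0.0853
finger_force: 0.0
```

```bash
python3 - <<'E'
from h import *
s=observe();print(s['clock'],s['position'],s['tool_rot'],s['qpos'])
to([.621,.234,.139],1.20)
E
```

```text
15.45 [0.62078764 0.23388434 0.23231858] [ 3.13842622e+00 -2.02576993e-03  1.20260109e+00] [-0.86323739  0.68275775  0.69372512  1.51693161 -0.46719427  1.10853616
 -0.43881012]
cm [-0.   -0.01  9.33] rot [ 0.003 -0.002  0.003]
```

>>> play_rows:
  motion:
    - [0,0,3,0,0,0,1]
    - [0,0,6,0,0,0,1]
    - [0,0,8,0,0,0,1]
    - [0,0,9,0,0,0,1]
    - [0,0,9.3,0,0,0,1]

```text
clock: 15.95
position: [0.621, 0.2341, 0.139]
tool_rot: [3.138, -0.001, 1.198]
force: [0.4, 0.5, 0.2]
grip_width: 0.0856
finger_force: 0.0
```

>>> play_rows:
  motion:
    - [0,0,0,0,0,0,0.6]
    - [0,0,0,0,0,0,0.3]
    - [0,0,0,0,0,0,0]
    - [0,0,0,0,0,0,0]
    - [0,0,0,0,0,0,0]
  squeeze: 40

```text
clock: 16.45
position: [0.6226, 0.2342, 0.1417]
tool_rot: [3.135, -0.004, 1.2]
force: [3.7, -1.9, 7.2]
grip_width: 0.0565
finger_force: 43.0
```

```bash
python3 - <<'E'
from h import *
s=observe();print(s['clock'],s['position'],s['tool_rot'],s['grip_width'],s['finger_force'],s['force'],s['moment'])
E
```

```text
16.45 [0.62261607 0.23421134 0.1417234 ] [ 3.13467707 -0.00422763  1.20002238] 0.05654796016805112 42.95476198196411 [ 3.73108679 -1.85422438  7.24937686] [-0.52682987 -0.80604441 -0.04718133]
```

>>> play_rows:
  motion:
    - [0,0,0,0,0,-0.12,0]
    - [0,0,0,0,0,-0.24,0]
    - [0,0,0,0,0,-0.36,0]
    - [0,0,0,0,0,-0.48,0]
    - [0,0,0,0,0,-0.6,0]

```text
clock: 16.95
position: [0.6219, 0.2343, 0.1417]
tool_rot: [3.135, 0.0, 1.805]
force: [-2.1, -2.9, 9.8]
grip_width: 0.0569
finger_force: 43.4
```

>>> play_rows:
  motion:
    - [0,0,0,0,0,-0.12,0]
    - [0,0,0,0,0,-0.24,0]
    - [0,0,0,0,0,-0.36,0]
    - [0,0,0,0,0,-0.48,0]
    - [0,0,0,0,0,-0.6,0]

```text
clock: 17.45
position: [0.6213, 0.234, 0.1416]
tool_rot: [3.137, 0.003, 2.405]
force: [-7.3, -4.3, 13.0]
grip_width: 0.0561
finger_force: 43.8
```

```bash
python3 - <<'E'
from h import *
s=observe();print(s['clock'],s['position'],s['tool_rot'],s['qpos'],s['grip_width'],s['force'],s['moment'])
E
```

```text
17.45 [0.62134932 0.23397753 0.14163569] [3.13743091 0.00327158 2.4046801 ] [-0.6485358   0.70279736  0.31609393  1.58356228 -0.25956409  0.8916359
  0.59414996] 0.05609852642246972 [-7.32313977 -4.27364858 13.01431899] [-0.82774359  1.45924943 -0.18270596]
```

>>> play_rows:
  motion:
    - [0,0,0,0,0,-0.12,0]
    - [0,0,0,0,0,-0.24,0]
    - [0,0,0,0,0,-0.36,0]
    - [0,0,0,0,0,-0.48,0]
    - [0,0,0,0,0,-0.6,0]

```text
clock: 17.95
position: [0.6211, 0.2334, 0.1416]
tool_rot: [3.141, 0.004, 3.004]
force: [-10.4, -7.7, 15.7]
grip_width: 0.0565
finger_force: 44.0
```

>>> play_rows:
  motion:
    - [0,0,0,0,0,0,0]
    - [0,0,0,0,0,0,0.5]
    - [0,0,0,0,0,0,1]
    - [0,0,0,0,0,0,1]
    - [0,0,0,0,0,0,1]

```text
clock: 18.45
position: [0.6214, 0.2346, 0.1402]
tool_rot: [3.14, 0.005, 3.001]
force: [-0.3, 0.2, -0.8]
grip_width: 0.0854
finger_force: 0.0
```

>>> play_rows:
  motion:
    - [0,0,-2,0,0,0,1]
    - [0,0,-6,0,0,0,1]
    - [0,0,-10,0,0,0,1]
    - [0,0,-13,0,0,0,1]
    - [0,0,-14,0,0,0,1]

```text
clock: 18.95
position: [0.6216, 0.2347, 0.2837]
tool_rot: [3.138, 0.008, 3.001]
force: [-0.0, -0.0, -0.1]
grip_width: 0.0854
finger_force: 0.0
```

```bash
python3 - <<'E'
from h import *
s=observe();print(s['clock'],s['position'],s['tool_rot'])
to([.44,.20,.28],s['tool_rot'][2])
E
```

```text
18.95 [0.62161458 0.23465949 0.2837016 ] [3.13772823 0.00844826 3.00060278]
cm [17.5  -5.98  0.2 ] rot [0.004 0.008 0.   ]
```

Move off and check with the top and scene cameras.

>>> play_rows:
  motion:
    - [4,-3,-0.2,0,0,0,1]
    - [8,-6,-0.2,0,0,0,1]
    - [12,-12,-0.2,0,0,0,1]
    - [16,-17,-0.2,0,0,0,1]
    - [18,-20,-0.2,0,0,0,1]

```text
clock: 19.45
position: [0.4278, 0.0765, 0.2806]
tool_rot: [3.14, 0.004, 3.001]
force: [1.0, -1.4, 0.9]
grip_width: 0.0851
finger_force: 0.0
```

>>> play_rows:
  motion:
    - [0,4,0,0,0,0,1]
    - [0,8,0,0,0,0,1]
    - [0,12,0,0,0,0,1]
    - [0,17,0,0,0,0,1]
    - [0,22,0,0,0,0,1]

```text
clock: 19.95
position: [0.4604, 0.2972, 0.2812]
tool_rot: [3.14, 0.005, 3.0]
force: [1.1, -0.2, -0.2]
grip_width: 0.0854
finger_force: 0.0
```

```bash
python3 - <<'E'
from h import *
s=observe();print(s['clock'],s['position'])
im,d,ci=grab('top');P=pts(d,ci)
q=P[...,:2]-[.621,.234];r=np.hypot(q[...,0],q[...,1]);m=(d>0)&(P[...,2]>.136)&(P[...,2]<.15)&(r>.031)&(r<.045)
print(m.sum(),np.sort(np.arctan2(q[...,1],q[...,0])[m]).round(2))
s2=grab('scene')[0]
a=cv2.resize(im[130:290,150:310],(400,400))
b=cv2.resize(s2[180:300,350:470],(400,400));cv2.imwrite('pics/fin.png',np.hstack([a,b])[:,:,::-1])
E
```

```text
19.95 [0.46037699 0.29718172 0.28118301]
24 [-3.1  -3.07 -3.05 -3.04 -3.01 -3.   -2.99 -2.99 -2.96 -2.94 -2.93 -2.92
 -2.91 -2.9  -2.89 -2.37 -2.22 -2.1  -1.45  1.97  2.33  2.4   2.79  3.12]
```

View pics/fin.png

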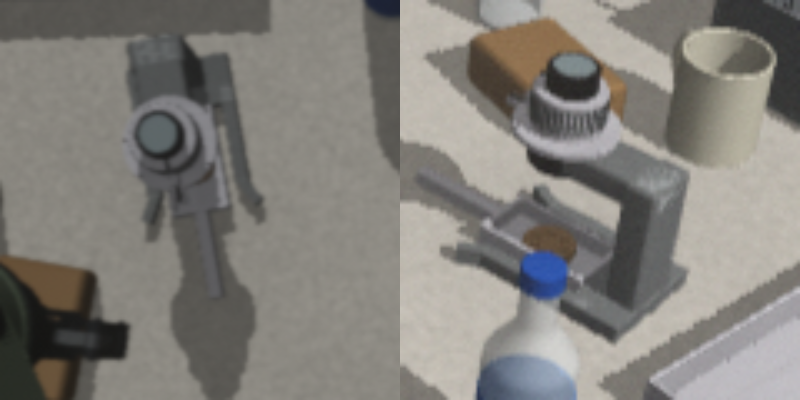

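The nose is at about −2.98 rad (3.30), over the tab at crop (178,190). The carrier sits home with its handle out front, and the gripper is clear.

```bash
python3 -c "
from workcell import bot
print(bot.job_done())"
```

```text
the job is handed in; nothing more can be done
None
```

The job is handed in: the round-disc carrier was drawn out, laid flat and released, then pushed home under the viewer against the back stop; the collar was turned about 1.8 rad so its nose sits over the tab, and I saw nothing else disturbed (the hand-in returned no verdict).

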